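Walk the oak block round to the bench fence

TASK

Using only pushes of the fingers, walk the heavy oak block round by its corners, well clear of the fence, until one of its long sides squarely faces the near side of the fence; only then push it up until that long side lies flat against the fence, with neither end sticking out past the fence's end, ready for its mortise to be chiselled. Do not lift, tip or carry the block, do not run it into the fence while it is still askew, and leave the jar, the small drawer, the scraper and the wooden knob where they are.

Things in the scene. Friction and masses are not known exactly. Their poses are not given: they have to be found in the camera images.
- block: Loose oak block, 0.65 to 1 kg, 190 mm long (own x), 90 wide (own y), 70 high, a 60 x 12 mm mortise 30 deep along the middle of its top, scraps of old dark paint. Origin: centre of its underside, on the bench (z = 0). Starts with an end pointing roughly at the fence. Its two long sides (own y = +45 and -45 mm) are equivalent: either may end against the fence. Slides at a push of 3 to 12 N.
- fence: Fixed straight wooden batten on the bench: 30 mm thick (own x), 260 long (own y), 35 high. Origin: centre of its underside, z = 0. Its +x points away from the robot; the near side, which the block must lie against, is the face at own x = -15 mm. It stands up to about 13 degrees askew and cannot move.
- jar: Bystander: loose amber glass jar with a steel cap, 60 mm across, 80 mm high, upright, beyond the left (+y) end of the fence. Origin: centre of its underside.
- drawer: Bystander: small loose open drawer, 132 mm deep (own x) by 130 mm wide (own y) by 76 mm high, dark painted front at its own -x; to the right (-y) of the block. Origin: underside, at the centre of the box behind the front.
- scraper: Bystander: loose paint scraper lying flat, 195 mm long along its own x (wooden handle to -x, 36 mm wide steel blade to +x), 22 mm high, to the left (+y) of the block. Origin: on the bench, where handle and shank meet, 100 mm from the handle's end.
- knob: Bystander: loose turned wooden drawer knob, 38 mm across, 38 mm high, standing behind the fence (on its +x side). Origin: centre of its underside.
Mind the look-alikes: they are no part of the job. Leave any pink, red or turquoise look-alike of the block alone.

How it is judged:
On the way:
1. the block is turned, its middle still over 12 mm clear of the fence, until a long side faces the fence (within 8.5 degrees) (angle between the x axis of block and the y axis of fence, either way round below 0.148 rad and x of block in the frame of fence below -0.072 m), for 0.2 s.
At the end, for the whole second after the job is handed in: The block stands flat on the bench at rest, a long side against the near side of the fence (centre of that side within 6 mm of it, parallel within 2.9 degrees), no end more than 7 mm past the fence's end (x of block in the frame of fence between -0.066 and -0.055 m and y of block in the frame of fence between -0.042 and 0.042 m and angle between the x axis of block and the y axis of fence, either way round below 0.05 rad and angle between block's own z axis and vertical below 0.04 rad and height (world z) of block below 0.004 m and linear speed of block below 0.01 m/s); the robot touches nothing.
It fails at once if the block is lifted (8 mm) or tipped (7 degrees) (height (world z) of block above 0.008 m or angle between block's own z axis and vertical above 0.12 rad).
It fails at once if the block is run into the fence while more than 17 degrees askew (contact force between block and fence above 1 N and angle between the x axis of block and the y axis of fence, either way round above 0.3 rad).
It fails at once if a bystander is moved more than 15 mm or tipped over (distance of any of jar, drawer, scraper, knob from where it was at the start of the episode above 0.015 m or angle between any of jar, knob's own z axis and vertical above 0.5 rad).
It also fails if it takes over 72 s, if anything falls off the work surface, if the arm or the gripper's body presses on something with over 40 N, if the wrist force passes 120 N, or if a joint passes its speed limit or range.

ROBOT

A 6-joint arm with a two-finger parallel gripper is mounted at the origin on the work surface. World frame = base frame: x ahead of the robot, y to its left, z up, the work surface at z = 0. Lengths are in m, angles in rad, forces in N, time in s.
With the tool pointing down it reaches from about 0.3 to 0.775 m from the base axis. Payload 14.6 kg.
Tool frame: the origin (TCP) lies midway between the tips of the shut fingers; the grasp point (between the pads) lies 19 mm behind it; z points along the fingers, y is the line along which they close (so a half turn about z gives the same grasp; the last joint's range is limited). The gripper opens to 94 mm and grips with 3 to 60 N. Pads are 16 mm wide; open, the fingers measure 119 mm over their backs; the gripper's body (75 mm by 177 mm) begins 78 mm behind the grasp point.
Start: joints at [1.138, 0.3, 1.521, -0, 1.321, -0.067], TCP at [0.197, 0.514, 0.205] pointing down, gripper open.
Joint ranges: [-3.03, 3.03], [-0.79, 2.21], [0.23, 2.52], [-1.04, 4.18], [0, 3.07], [-2.55, 2.55]. Speed limits (rad/s): [2.22, 2.22, 2.57, 3.14, 3.14, 3.14].

INTERFACE

Orientations are given as [roll, pitch, yaw] about the fixed x, y, z axes, in that order (R = Rz(yaw) Ry(pitch) Rx(roll)).
In Python, from station import telemetry, optics, ctrl gives the robot as it stands.
- The arm moves only by the tool carry_out, never from a script. Its argument "plan" is a list that holds one entry, the list of rows, each a list of 7 numbers: the shift along the tool's x, y, z in mm, then the turn, a rotation vector about the tool's x, y, z in rad, then the finger opening in mm, from 0 to 94. A call has 1 to 20 rows; each row shifts and turns the commanded pose from where the row before left it, along the tool's axes as they then stand; what a row does not reach is not made up. A row lasts 1/12 s, in which the tool goes at most 41.7 mm and 7.16 degrees, less where a joint would pass 70% of its speed; a pose out of reach is approached as far as the arm can. A call with a gripper value outside its range is refused whole. The fingers move at their own pace and stop on an object; "squeeze" is the grip in N (left out, the last holds). Time passes only in rows, so rows that do not move let the fingers close. It gives the time, the measured TCP pose, the force, the opening and the grip force at its end, in the units of the state.
- telemetry.get_obs(): the state, without advancing time (a new reading comes with each control period).
- optics.camera(name): name is "scene" or "top" or "wrist"; returns a dict with "pixels" (420x560x3 uint8, red, green, blue), "intrinsics" (3x3 intrinsics, pixels), "dist_coeffs" ([k1, k2, p1, p2, k3] as OpenCV has them; the pictures are not rectified), "origin" and "rotation" of the camera in the world. Camera axes: x right, y down, z forward; pixel columns grow to the right and rows downward; lengths in m; the calibration is good to about 2 mm. A picture is of the moment at which its call begins. There is no depth.
- ctrl.hand_in(): hands the job in; it is judged then, once.
The state is a dict: "time_s": time; "qpos": joint angles; "joint_vel": joint speeds; "tau": joint torques, N m; "ee_pos": TCP position; "eef_rot": TCP orientation; "force": force on the tool from outside, world axes, zero at the start; "moment": the same for the moment, N m; "grip_width": finger opening in m; "grip_force": force on a finger pad.
Only numpy, scipy, OpenCV 4.12 (cv2) and the standard library are available. Lean on these libraries where they do the work, as an engineer would, in place of code of your own. Each camera call takes 0.05 s, during which the arm holds its last target. There are 200 camera calls.

## Working session

There is one attempt and no reset: what is moved stays moved. The work goes in short steps, Python scripts to look and compute and a tool call to move; the robot and the scene stay as the last step left them, time stands still between calls to the robot, and variables do not carry over. Pictures are saved under pics/ and viewed, at most 10 in all, crops included, and the job is handed in when it is done.

Besides the shell and the picture viewer there is one more tool, called after "Request:" by a JSON object that holds its "method" and its "body". carry_out: Moves the arm, as the interface text tells. Its arguments: {"type":"object","properties":{"plan":{"type":"array","items":{"type":"array","items":{"type":"array","items":{"type":"number"}}}},"squeeze":{"type":"number"}},"required":["plan"]}

```bash
mkdir -p pics; ls; python3 - <<'E'
from station import telemetry, optics
import cv2,numpy as np
o=telemetry.get_obs(); print(o)
for n in("top","scene"):
    c=optics.camera(n); cv2.imwrite(f"pics/{n}0.png",c["pixels"][:,:,::-1]); print(n,c["intrinsics"],c["dist_coeffs"],c["origin"],c["rotation"])
E
```

```text
pics
{'time_s': 0.0, 'qpos': array([ 1.13841838e+00,  3.00443002e-01,  1.52160301e+00,  7.97998817e-06,
        1.32067683e+00, -6.65601733e-02]), 'joint_vel': array([-2.42792155e-05,  6.07808055e-04,  6.43285082e-04, -3.22385379e-04,
        2.18112595e-03,  8.33571738e-04]), 'tau': array([ 1.17999069e-03, -5.31815350e+01, -3.52740490e+01,  7.09154131e-02,
        2.45069020e-02, -8.27157896e-05]), 'ee_pos': array([0.196611  , 0.51337325, 0.20489246]), 'eef_rot': array([-3.14046548e+00, -8.28822551e-05,  2.77577285e+00]), 'force': array([-0.47432288, -0.07400039,  0.44746531]), 'moment': array([0.05385659, 0.00314405, 0.00993072]), 'grip_force': 0.0, 'grip_width': 0.09420814775721754}
top [[525.79594631   0.         287.86300423]
 [  0.         525.79594631 212.65959209]
 [  0.           0.           1.        ]] [0.02887072 0.         0.         0.         0.        ] [0.40631852 0.02357446 1.31093881] [-3.05422984  0.00322032 -1.55200207]
scene [[451.90556204   0.         278.12378708]
 [  0.         451.90556204 208.43508655]
 [  0.           0.           1.        ]] [-0.09429237  0.          0.          0.          0.        ] [ 0.92158694 -0.41562725  0.87110509] [-2.51209298e+00  9.81135530e-04  7.95207567e-01]
```

View pics/top0.png

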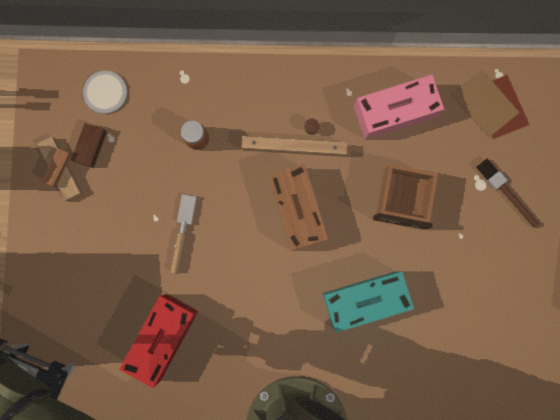

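View pics/scene0.png

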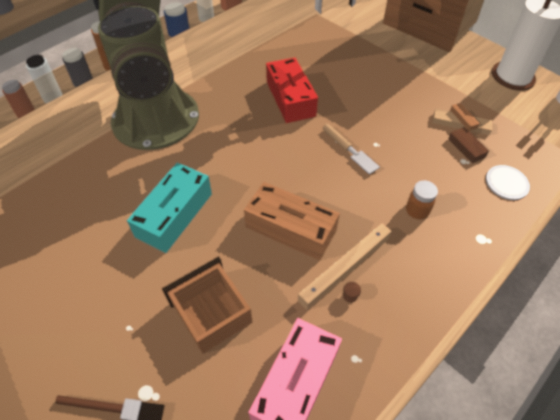

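The top view shows the brown block at (300,207), with the fence at (295,146). Around it are the jar (194,135), knob (312,126), drawer (407,195) and scraper (183,232). Candidates for the block:
- Brown at (300,207). I choose this one: it is oak, loose, and points its end at the fence.
- Pink at (400,107), red at (158,341) and turquoise at (369,301). These are look-alikes and stay where they are.

```bash
cat > h.py <<'E'
import cv2,numpy as np
from scipy.spatial.transform import Rotation as Ro
from station import telemetry, optics
def rays(c,p):
    u=cv2.undistortPoints(np.float64(p).reshape(-1,1,2),c["intrinsics"],c["dist_coeffs"])[:,0]
    return np.c_[u,np.ones(len(u))]@Ro.from_euler("xyz",c["rotation"]).as_matrix().T
def plane(c,p,z):
    d=rays(c,p); o=np.array(c["origin"]); return (o+d*((z-o[2])/d[:,2])[:,None])[:,:2]
def tri(c1,p1,c2,p2):
    a,b=rays(c1,[p1])[0],rays(c2,[p2])[0]; o1,o2=np.array(c1["origin"]),np.array(c2["origin"])
    s=np.linalg.lstsq(np.c_[a,-b],o2-o1,rcond=None)[0]
    P,Q=o1+s[0]*a,o2+s[1]*b; return (P+Q)/2,np.linalg.norm(P-Q)
E
python3 - <<'E'
from h import *
c=optics.camera("top");s=optics.camera("scene")
im=c["pixels"]; lab=cv2.cvtColor(im,cv2.COLOR_RGB2LAB)
for p in [(300,185),(310,225),(290,210),(340,240),(250,200),(270,146),(330,149),(293,235)]: print(p,im[p[1],p[0]],lab[p[1],p[0]])
print(tri(c,(299,206),s,(292,212)))
x0,y0=170,90
v=cv2.resize(im[y0:y0+180,x0:x0+266],None,fx=3,fy=3,interpolation=cv2.INTER_CUBIC)
v=cv2.convertScaleAbs(v,alpha=1.6)
cv2.imwrite("pics/crop1.png",v[:,:,::-1])
E
```

```text
(300, 185) [143 100  70] [118 142 152]
(310, 225) [141  99  68] [116 141 152]
(290, 210) [144 100  71] [118 142 151]
(340, 240) [106  81  61] [ 93 135 144]
(250, 200) [139 109  80] [123 136 149]
(270, 146) [180 144 107] [159 136 153]
(330, 149) [164 131  99] [146 136 150]
(293, 235) [94 69 50] [ 80 136 144]
(array([0.5322717 , 0.00482673, 0.07191924]), np.float64(0.0035378193693451133))
```

View pics/crop1.png

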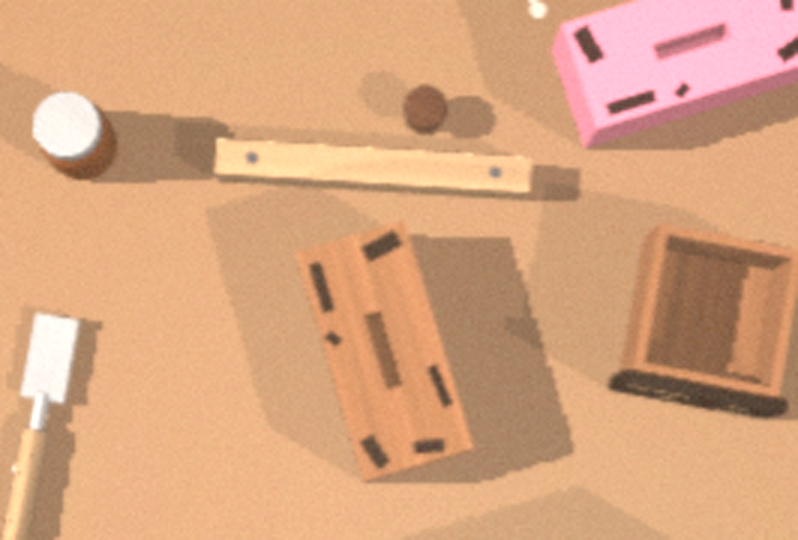

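The close crop confirms plain oak with a mortise and dark paint scraps. Its top corners are near full-image pixels (269,175), (303,164), (327,239) and (292,250). The fence's top runs from (242,140) to (347,150). Triangulation puts the block's top at z ≈ 72 mm. Now I'll get the poses.

```bash
cat >> h.py <<'E'
C=lambda *a:[(170+x/3-1/3,90+y/3-1/3) for x,y in a]
def rect(P):
    (c,(w,h),a)=cv2.minAreaRect(np.float32(P*1000)); b=cv2.boxPoints((c,(w,h),a))
    e=[b[1]-b[0],b[2]-b[1]]; e=max(e,key=np.linalg.norm); return np.array(c)/1000,sorted((w,h)),np.arctan2(e[1],e[0])
def block(c,near,R=110):
    im=cv2.GaussianBlur(c["pixels"],(3,3),0); lab=cv2.cvtColor(im,cv2.COLOR_RGB2LAB).astype(int)
    m=((lab[...,1]>=139)&(lab[...,1]<150)&(lab[...,0]>95)&(lab[...,0]<140)).astype(np.uint8)
    k=np.zeros_like(m); cv2.circle(k,tuple(int(v) for v in near),R,1,-1); m=cv2.morphologyEx(m*k,cv2.MORPH_OPEN,np.ones((3,3)))
    n,l,st,ce=cv2.connectedComponentsWithStats(m); i=1+np.argmax(st[1:,4])
    ys,xs=np.where(l==i); return rect(plane(c,np.c_[xs,ys],0.07)),(xs.mean(),ys.mean()),st[i,4]
E
python3 - <<'E'
from h import *
c=optics.camera("top")
print("block hand",rect(plane(c,C((298,255),(400,223),(472,447),(365,480)),.07)))
print("block auto",block(c,(300,207),60))
F=plane(c,C((216,138),(530,157),(530,192),(217,178)),.035); print("fence",F,rect(F))
print("jar",plane(c,C((67,127)),.08),"knob",plane(c,C((425,108)),.038))
print("drawer",plane(c,C((655,228),(625,370),(612,380),(785,412)),.076))
print("scraper",plane(c,C((38,313),(78,318),(72,372),(25,430)),.015))
E
```

```text
block hand (array([0.52962604, 0.00764064]), [87.998291015625, 186.83096313476562], np.float32(0.32397988))
block auto ((array([0.53101184, 0.00759848]), [93.46316528320312, 192.96890258789062], np.float32(0.29894873)), (np.float64(297.610599078341), np.float64(206.42780337941628)), np.int32(2604))
fence [[ 0.70644358  0.14727744]
 [ 0.69523405 -0.11086055]
 [ 0.66613939 -0.11114803]
 [ 0.67313748  0.14559776]] (array([0.68629156, 0.0180647 ]), [33.24802017211914, 259.42767333984375], np.float32(1.5435466))
jar [[0.7024505  0.26125842]] knob [[ 0.73387473 -0.02399864]]
drawer [[ 0.63064909 -0.20577847]
 [ 0.51751217 -0.18260375]
 [ 0.5094493  -0.17246071]
 [ 0.48686551 -0.30742847]]
scraper [[0.5613352  0.29247818]
 [0.55779512 0.25931387]
 [0.51291496 0.26273233]
 [0.46440739 0.29962254]]
```

The block is at (0.530,0.008) with yaw about 0.31. The fence is at (0.686,0.018) with yaw about −0.035. First push: near end, left side toward −y. I'll turn the tool to yaw 90° so that tool x is world Y and tool y is world X.

Request:
{"method": "carry_out", "body": {"plan": [[[0,0,0,0,0,0.1205,0],[0,0,0,0,0,0.1205,0],[0,0,0,0,0,0.1205,0],[0,0,0,0,0,0.1205,0],[0,0,0,0,0,0.1205,0],[0,0,0,0,0,0.1205,0],[0,0,0,0,0,0.1205,0],[0,0,0,0,0,0.1205,0],[0,0,0,0,0,0.1205,0],[0,0,0,0,0,0.1205,0],[-30,15,0,0,0,0,0],[-30,15,0,0,0,0,0],[-30,15,0,0,0,0,0],[-30,15,0,0,0,0,0],[-30,15,0,0,0,0,0],[-30,15,0,0,0,0,0],[-30,15,0,0,0,0,0],[-30,15,0,0,0,0,0],[-30,15,0,0,0,0,0],[-30,15,0,0,0,0,0]]], "squeeze": 20}}

```text
time_s: 1.92
ee_pos: [0.3471, 0.2121, 0.2056]
eef_rot: [3.141, -0.0, 1.571]
force: [0.9, 1.0, 0.4]
grip_width: 0.0004
grip_force: 0.0
```

Request:
{"method": "carry_out", "body": {"plan": [[[-24.5,14,0,0,0,0,0],[-24.5,14,0,0,0,0,0],[-24.5,14,0,0,0,0,0],[-24.5,14,0,0,0,0,0],[-24.5,14,0,0,0,0,0],[-24.5,14,0,0,0,0,0],[0,0,30,0,0,0,0],[0,0,30,0,0,0,0],[0,0,30,0,0,0,0],[0,0,30,0,0,0,0],[0,0,30,0,0,0,0],[0,0,25,0,0,0,0],[0,0,12,0,0,0,0],[0,0,0,0,0,0,0]]]}}

```text
time_s: 3.08
ee_pos: [0.4292, 0.0665, 0.0161]
eef_rot: [-3.137, 0.0, 1.571]
force: [-0.1, 0.1, 0.1]
grip_width: 0.0004
grip_force: 0.0
```

Request:
{"method": "carry_out", "body": {"plan": [[[-6,1,0,0,0,0,0],[-6,1,0,0,0,0,0],[-6,1,0,0,0,0,0],[-6,1,0,0,0,0,0],[-5,1.5,0,0,0,0,0],[-5,1.5,0,0,0,0,0],[-5,1.5,0,0,0,0,0],[-5,1.5,0,0,0,0,0],[-5,1.5,0,0,0,0,0],[-5,1.5,0,0,0,0,0],[-5,1.5,0,0,0,0,0],[-5,1.5,0,0,0,0,0],[-5,1.5,0,0,0,0,0],[-5,1.5,0,0,0,0,0]]]}}

```text
time_s: 4.25
ee_pos: [0.4495, -0.0075, 0.0188]
eef_rot: [-3.141, -0.001, 1.571]
force: [-4.6, 6.3, 6.3]
grip_width: 0.0006
grip_force: 4.1
```

```bash
python3 - <<'E'
from h import *
c=optics.camera("top"); print(block(c,(300,207),75)); cv2.imwrite("pics/t2.png",c["pixels"][:,:,::-1])
E
```

```text
((array([0.56985913, 0.00614423]), [96.22135925292969, 135.95465087890625], np.float32(0.60451615)), (np.float64(296.78587035688275), np.float64(182.88783685360525)), np.int32(1373))
```

View pics/t2.png

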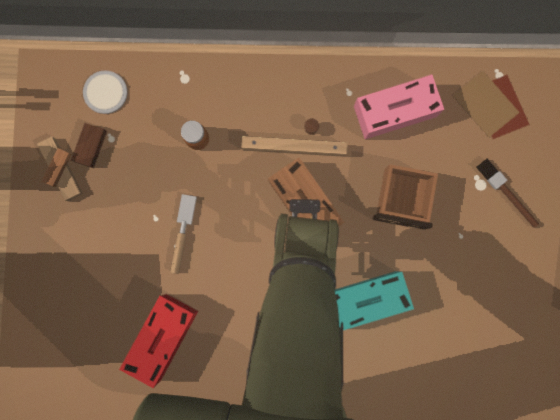

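The block has turned to about 35°, with its centre near (0.548,−0.009), and the bystanders have not moved. I'll go over to the far end's right side and push it toward +y/−x.

Request:
{"method": "carry_out", "body": {"plan": [[[10,-4,0,0,0,0,0],[0,0,-30,0,0,0,0],[0,0,-40,0,0,0,0],[0,0,-40,0,0,0,0],[-7,28,0,0,0,0,0],[-7,28,0,0,0,0,0],[-7,28,0,0,0,0,0],[-7,28,0,0,0,0,0],[-7,28,0,0,0,0,0],[-7,28,0,0,0,0,0],[-7,28,0,0,0,0,0],[0,0,0,0,0,0,0],[0,0,0,0,0,0,0]]]}}

```text
time_s: 5.38
ee_pos: [0.6418, -0.0461, 0.1275]
eef_rot: [-3.141, -0.0, 1.571]
force: [-0.4, 0.8, -0.5]
grip_width: 0.0001
grip_force: 0.0
```

```bash
python3 - <<'E'
from h import *
c=optics.camera("wrist"); cv2.imwrite("pics/w1.png",c["pixels"][:,:,::-1]);print(c["origin"],c["rotation"])
E
```

```text
[0.6420674  0.03264396 0.30662   ] [2.86969710e+00 7.20184499e-04 2.57816277e-04]
```

View pics/w1.png

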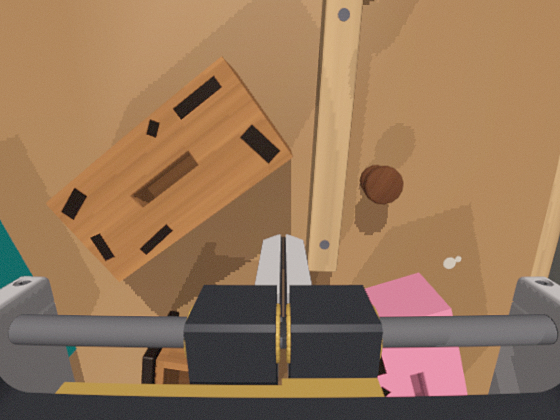

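The wrist view shows the block's top corners at (225,60), (291,154), (124,278) and (51,205). The fence's near top edge runs from (326,0) to (308,268), and the block is clear of it.

```bash
python3 - <<'E'
from h import *
c=optics.camera("wrist")
P=plane(c,[(225,60),(291,154),(124,278),(51,205)],.07); print(P,rect(P)); print(block(c,(170,170),200))
print(plane(c,[(325,0),(308,268),(340,270),(344,15),(324,245)],.035))
E
```

```text
[[ 0.59912637  0.07710269]
 [ 0.64770605  0.00899193]
 [ 0.49985457 -0.10002539]
 [ 0.44710776 -0.032591  ]] (array([ 0.54814655, -0.01243115]), [85.54903411865234, 187.46292114257812], np.float32(0.62506336))
((array([ 0.5327876 , -0.18379742]), [17.82328987121582, 29.05770492553711], np.float32(0.014658741)), (np.float64(172.33243967828417), np.float64(355.47721179624665)), np.int32(373))
[[ 0.67503063  0.12842417]
 [ 0.6665559  -0.10752562]
 [ 0.69877276 -0.10978513]
 [ 0.69079164  0.11763468]
 [ 0.68162404 -0.08268269]]
```

Request:
{"method": "carry_out", "body": {"plan": [[[0,0,35,0,0,0,0],[0,0,35,0,0,0,0],[0,0,30,0,0,0,0],[0,0,11,0,0,0,0],[0,0,0,0,0,0,0],[5,-3.6,0,0,0,0,0],[5,-3.6,0,0,0,0,0],[5,-3.6,0,0,0,0,0],[5,-3.6,0,0,0,0,0],[4,-3,0,0,0,0,0],[4,-3,0,0,0,0,0],[4,-3,0,0,0,0,0],[3.8,-3.3,0,0,0,0,0],[3.8,-3.3,0,0,0,0,0],[3.6,-3.5,0,0,0,0,0],[3.6,-3.5,0,0,0,0,0],[3.4,-3.7,0,0,0,0,0],[3.4,-3.7,0,0,0,0,0],[3.2,-3.8,0,0,0,0,0],[3,-4,0,0,0,0,0]]]}}

```text
time_s: 7.15
ee_pos: [0.5909, 0.0137, 0.0192]
eef_rot: [3.136, 0.0, 1.571]
force: [7.3, -2.9, 3.2]
grip_width: 0.0009
grip_force: 3.4
```

```bash
python3 - <<'E'
from h import *
c=optics.camera("wrist"); cv2.imwrite("pics/w2.png",c["pixels"][:,:,::-1])
E
```

```text
(no output)
```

View pics/w2.png

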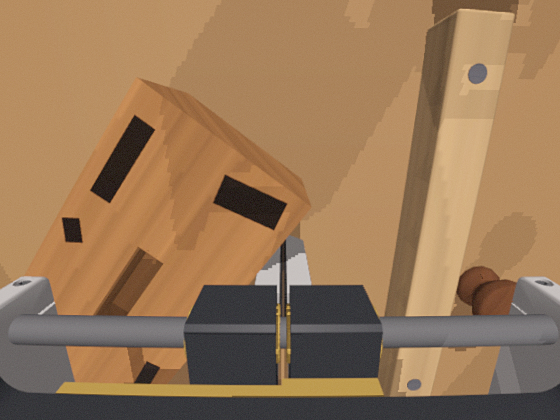

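The wrist view shows the top face's far-end corners at (140,80) and (308,205), with the left edge running to (30,280). The finger is on the right side, pushing.

```bash
python3 - <<'E'
from h import *
c=optics.camera("wrist")
P=plane(c,[(140,80),(308,205),(30,280),(275,245)],.07); print(P)
e=P[1]-P[0]; y=np.arctan2(e[1],e[0])+np.pi/2; a=np.array([np.cos(y),np.sin(y)]); print(np.linalg.norm(e),y,(P[0]+P[1])/2-.095*a, np.arctan2(*(P[0]-P[2])[::-1]))
E
```

```text
[[0.53279317 0.10975668]
 [0.60137979 0.05764298]
 [0.46659522 0.01966912]
 [0.5866105  0.03851579]]
0.08613920248907861 0.9210379934202411 [0.50961205 0.00805797] 0.9370827977223316
```

Request:
{"method": "carry_out", "body": {"plan": [[[3,-4,0,0,0,0,0],[2.8,-4.2,0,0,0,0,0],[2.6,-4.3,0,0,0,0,0],[2.4,-4.4,0,0,0,0,0],[2.2,-4.5,0,0,0,0,0],[2,-4.6,0,0,0,0,0],[1.8,-4.7,0,0,0,0,0],[1.5,-4.8,0,0,0,0,0],[1.2,-4.9,0,0,0,0,0],[1,-5,0,0,0,0,0],[0.5,-5,0,0,0,0,0]]]}}

```text
time_s: 8.17
ee_pos: [0.5406, 0.035, 0.0191]
eef_rot: [3.136, -0.0, 1.571]
force: [8.4, 1.7, 3.2]
grip_width: 0.0003
grip_force: 3.4
```

```bash
python3 - <<'E'
from h import *
c=optics.camera("wrist"); cv2.imwrite("pics/w3.png",c["pixels"][:,:,::-1])
E
```

```text
(no output)
```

View pics/w3.png

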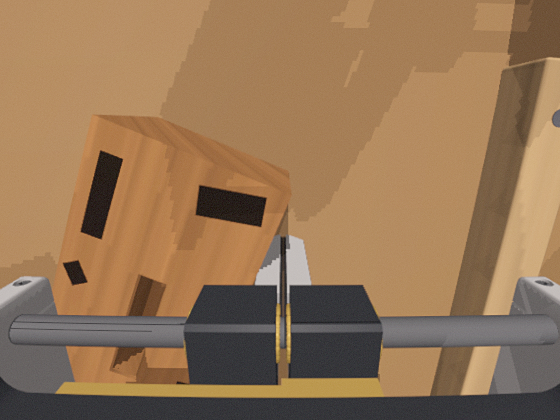

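The far-end top corners are now at (95,115) and (290,188).

```bash
cat >> h.py <<'E'
def endpose(c,p,q):
    P=plane(c,[p,q],.07); e=P[1]-P[0]; y=np.arctan2(e[1],e[0])+np.pi/2; a=np.array([np.cos(y),np.sin(y)])
    return P,np.linalg.norm(e),y,P.mean(0)-.095*a
E
python3 - <<'E'
from h import *
c=optics.camera("wrist")
print(endpose(c,(95,115),(290,188)))
P=plane(c,[(95,115),(62,240),(290,188),(258,270)],.07); print(P)
E
```

```text
(array([[0.46185245, 0.11717809],
       [0.54274948, 0.0861739 ]]), np.float64(0.08663479662855518), np.float64(1.204808117912651), array([0.4683031 , 0.01296779]))
[[0.46185245 0.11717809]
 [0.43689233 0.06166289]
 [0.54274948 0.0861739 ]
 [0.52793211 0.04667264]]
```

Request:
{"method": "carry_out", "body": {"plan": [[[0,8,0,0,0,0,0],[0,0,-36,0,0,0,0],[0,0,-38,0,0,0,0],[0,0,-38,0,0,0,0],[-11.4,-27,0,0,0,0,0],[-11.4,-27,0,0,0,0,0],[-11.4,-27,0,0,0,0,0],[-11.4,-27,0,0,0,0,0],[-11.4,-27,0,0,0,0,0],[-11.4,-27,0,0,0,0,0],[-11.4,-27,0,0,0,0,0],[0,0,0,0,0,0,0],[0,0,38,0,0,0,0],[0,0,38,0,0,0,0],[0,0,28,0,0,0,0],[0,0,10,0,0,0,0],[0,0,0,0,0,0,0]]]}}

```text
time_s: 9.68
ee_pos: [0.3572, -0.045, 0.0135]
eef_rot: [-3.137, -0.001, 1.571]
force: [0.0, -0.2, 1.1]
grip_width: 0.0005
grip_force: 0.0
```

Request:
{"method": "carry_out", "body": {"plan": [[[0,6,0,0,0,0,0],[0,6,0,0,0,0,0],[0,6,0,0,0,0,0],[0,5,0,0,0,0,0],[0,5,0,0,0,0,0],[0,5,0,0,0,0,0],[0,5,0,0,0,0,0],[0,5,0,0,0,0,0],[0,5,0,0,0,0,0],[0,4,0,0,0,0,0]]]}}

```text
time_s: 10.52
ee_pos: [0.4107, -0.0455, 0.0157]
eef_rot: [-3.142, 0.0, 1.571]
force: [-5.3, -2.0, 0.1]
grip_width: 0.0005
grip_force: 2.1
```

```bash
python3 - <<'E'
from h import *
c=optics.camera("wrist"); cv2.imwrite("pics/w4.png",c["pixels"][:,:,::-1])
E
```

```text
(no output)
```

View pics/w4.png

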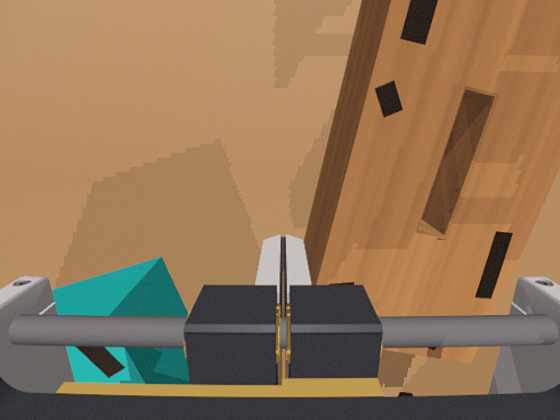

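The wrist view shows the block's near top edge from (390,0) to about (328,245), and the mortise from (480,92) to (431,236).

```bash
python3 - <<'E'
from h import *
c=optics.camera("wrist")
P=plane(c,[(390,0),(328,245),(465,88),(420,233),(494,95),(442,238)],.07); print(P)
for i in(0,2,4):
    e=P[i]-P[i+1]; print(np.arctan2(e[1],e[0]))
print("centre",P[2:].mean(0))
E
```

```text
[[ 0.4509146   0.07745809]
 [ 0.43167918 -0.01974617]
 [ 0.48353369  0.04701152]
 [ 0.4727096  -0.01407641]
 [ 0.49584494  0.04458028]
 [ 0.48309248 -0.01650947]]
1.3754336256187694
1.3954279348765442
1.3650020070335624
centre [0.48379518 0.01525148]
```

Request:
{"method": "carry_out", "body": {"plan": [[[0,4,0,0,0,0,0],[0,4,0,0,0,0,0],[0,4,0,0,0,0,0],[0,4,0,0,0,0,0],[0,3,0,0,0,0,0],[0,0,0,0,0,0,0],[0,-12,0,0,0,0,0],[0,-12,0,0,0,0,0],[0,0,-38,0,0,0,0],[0,0,-38,0,0,0,0],[0,0,-38,0,0,0,0],[8,-5,-10,0,0,0,0],[8,-5,-10,0,0,0,0],[8,-5,-10,0,0,0,0],[8,-5,-10,0,0,0,0],[8,-5,-10,0,0,0,0],[0,0,0,0,0,0,0],[0,0,0,0,0,0,0]]]}}

```text
time_s: 12.12
ee_pos: [0.3805, -0.0053, 0.1798]
eef_rot: [3.14, 0.0, 1.572]
force: [0.5, 0.8, 0.2]
grip_width: 0.0004
grip_force: 0.0
```

```bash
python3 - <<'E'
from h import *
c=optics.camera("wrist"); cv2.imwrite("pics/w5.png",c["pixels"][:,:,::-1])
E
```

```text
(no output)
```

View pics/w5.png

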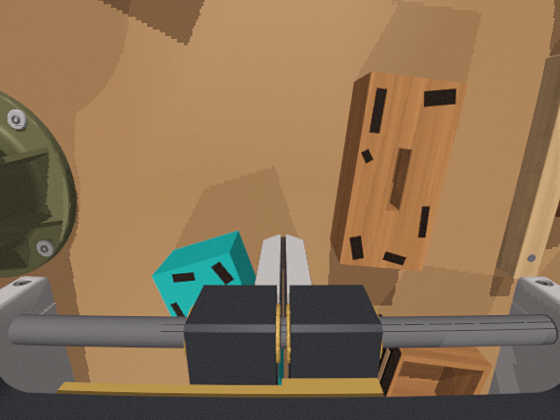

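The whole block is visible, with corners at (374,72), (463,83), (424,270) and (342,263). The fence's near edge is at (548,60) to (500,275), with a wide gap between.

```bash
python3 - <<'E'
from h import *
c=optics.camera("wrist")
P=plane(c,[(374,72),(463,83),(424,270),(342,263)],.07); print(P,rect(P)); print(block(c,(403,170),115))
F=plane(c,[(548,60),(500,270)],.035);print(F, np.arctan2(*(F[0]-F[1])[::-1]))
t=optics.camera("top"); print(block(t,(300,225),70))
E
```

```text
[[ 0.46226379  0.11747401]
 [ 0.54481621  0.10927101]
 [ 0.53220778 -0.07843831]
 [ 0.44332993 -0.06979439]] (array([0.49687872, 0.01955257]), [89.29718017578125, 188.2217559814453], np.float32(1.4738452))
((array([0.49669336, 0.02728827]), [27.296533584594727, 131.70005798339844], np.float32(1.4550734)), (np.float64(405.70975609756096), np.float64(164.94390243902438)), np.int32(1640))
[[ 0.6509739   0.13770679]
 [ 0.64521095 -0.09775733]] 1.5463263667866933
((array([0.49586505, 0.0195336 ]), [93.54411315917969, 192.2936248779297], np.float32(1.4787838)), (np.float64(287.8777564717162), np.float64(216.77133269415148)), np.int32(2086))
```

Criterion 1 is met: the block is about 3.5° off the fence and far clear of it. Now I'll open the fingers, line them up with the fence as a two-point pusher, and come down behind the block.

Request:
{"method": "carry_out", "body": {"plan": [[[0,0,0,0,0,-0.118,94],[0,0,0,0,0,-0.118,94],[0,0,0,0,0,-0.118,94],[0,0,0,0,0,-0.118,94],[0,0,0,0,0,-0.118,94],[0,0,0,0,0,-0.118,94],[0,0,0,0,0,-0.118,94],[0,0,0,0,0,-0.118,94],[0,0,0,0,0,-0.118,94],[0,0,0,0,0,-0.118,94],[0,0,0,0,0,-0.118,94],[0,0,0,0,0,-0.118,94],[0,0,0,0,0,-0.118,94],[-20,11,0,0,0,0,94],[-20,11,0,0,0,0,94],[0,0,0,0,0,0,94]]]}}

```text
time_s: 13.6
ee_pos: [0.423, 0.0157, 0.1788]
eef_rot: [3.141, -0.0, 3.105]
force: [0.8, -0.7, 0.0]
grip_width: 0.0937
grip_force: 0.0
```

Request:
{"method": "carry_out", "body": {"plan": [[[0,0,38,0,0,0,94],[0,0,38,0,0,0,94],[0,0,38,0,0,0,94],[0,0,35,0,0,0,94],[0,0,14,0,0,0,94],[0,0,0,0,0,0,94]]]}}

```text
time_s: 14.1
ee_pos: [0.4185, 0.0148, 0.0132]
eef_rot: [3.142, -0.007, 3.104]
force: [0.2, 0.6, 0.1]
grip_width: 0.0941
grip_force: 0.0
```

Request:
{"method": "carry_out", "body": {"plan": [[[-6,0,0,0,0,0,94],[-6,0,0,0,0,0,94],[-6,0,0,0,0,0,94],[-6,0,0,0,0,0,94],[-6,0,0,0,0,0,94],[-6,0,0,0,0,0,94],[-6,0,0,0,0,0,94],[-6,0,0,0,0,0,94],[-6,0,0,0,0,0,94],[-6,0,0,0,0,0,94],[-6,0,0,0,0,0,94],[-6,0,0,0,0,0,94],[-6,0,0,0,0,0,94],[-6,0,0,0,0,0,94],[-6,0,0,0,0,0,94],[-6,0,0,0,0,0,94],[0,0,0,0,0,0,94]]]}}

```text
time_s: 15.52
ee_pos: [0.5181, 0.0115, 0.0176]
eef_rot: [-3.142, 0.001, 3.105]
force: [0.2, 0.1, 0.6]
grip_width: 0.0941
grip_force: 0.0
```

```bash
python3 - <<'E'
from h import *
t=optics.camera("top"); print(block(t,(295,185),70)); c=optics.camera("wrist"); cv2.imwrite("pics/w6.png",c["pixels"][:,:,::-1]);print(c["origin"])
print(block(c,(280,120),200))
E
```

```text
((array([0.57774738, 0.01845821]), [88.75340270996094, 195.30064392089844], np.float32(-1.552293)), (np.float64(288.5854545454545), np.float64(177.80363636363637)), np.int32(1100))
[0.43930112 0.01475417 0.19645517]
((array([0.5295249 , 0.03568861]), [1.7090749740600586, 3.954542875289917], np.float32(1.5296372)), (np.float64(331.80645161290323), np.float64(311.35483870967744)), np.int32(31))
```

Request:
{"method": "carry_out", "body": {"plan": [[[-5,0,0,0,0,0,94],[-5,0,0,0,0,0,94],[-5,0,0,0,0,0,94],[-5,0,0,0,0,0,94],[-5,0,0,0,0,0,94],[-5,0,0,0,0,0,94],[-4,0,0,0,0,0,94],[-3,0,0,0,0,0,94],[-2,0,0,0,0,0,94],[-2,0,0,0,0,0,94],[-2,0,0,0,0,0,94],[-2,0,0,0,0,0,94]]]}}

```text
time_s: 16.62
ee_pos: [0.561, 0.01, 0.0171]
eef_rot: [-3.142, -0.002, 3.105]
force: [-13.6, 1.0, 9.6]
grip_width: 0.0944
grip_force: 6.6
```

Request:
{"method": "carry_out", "body": {"plan": [[[-1,0,0,0,0,0,94],[-1,0,0,0,0,0,94],[-1,0,0,0,0,0,94],[-1,0,0,0,0,0,94]]]}}

```text
time_s: 16.95
ee_pos: [0.565, 0.0098, 0.0171]
eef_rot: [-3.142, -0.002, 3.105]
force: [-12.8, 0.8, 9.4]
grip_width: 0.0943
grip_force: 6.5
```

Request:
{"method": "carry_out", "body": {"plan": [[[-1,0,0,0,0,0,94],[-1,0,0,0,0,0,94],[-1,0,0,0,0,0,94],[-1,0,0,0,0,0,94]]]}}

```text
time_s: 17.28
ee_pos: [0.569, 0.0097, 0.0171]
eef_rot: [-3.142, -0.002, 3.105]
force: [-12.8, -0.2, 10.0]
grip_width: 0.094
grip_force: 6.5
```

Request:
{"method": "carry_out", "body": {"plan": [[[-1,0,0,0,0,0,94],[-1,0,0,0,0,0,94]]]}}

```text
time_s: 17.45
ee_pos: [0.5709, 0.0096, 0.0171]
eef_rot: [3.142, -0.002, 3.105]
force: [-24.2, 2.1, 16.9]
grip_width: 0.0939
grip_force: 12.4
```

The force has doubled, so the block is touching the fence. A small press to seat it, then straight back and up.

Request:
{"method": "carry_out", "body": {"plan": [[[-0.7,0,0,0,0,0,94],[-0.5,0,0,0,0,0,94],[0,0,0,0,0,0,94]]]}}

```text
time_s: 17.7
ee_pos: [0.5707, 0.0097, 0.0171]
eef_rot: [3.141, -0.006, 3.105]
force: [-26.6, 0.9, 17.6]
grip_width: 0.0938
grip_force: 12.9
```

Request:
{"method": "carry_out", "body": {"plan": [[[2,0,0,0,0,0,94],[10,0,0,0,0,0,94],[15,0,0,0,0,0,94],[0,0,-35,0,0,0,94],[0,0,-38,0,0,0,94],[0,0,-38,0,0,0,94],[35,0,-10,0,0,0,94],[35,0,-10,0,0,0,94],[35,0,-10,0,0,0,94],[35,0,-10,0,0,0,94],[0,0,0,0,0,0,94],[0,0,0,0,0,0,94]]]}}

```text
time_s: 18.7
ee_pos: [0.4062, 0.0157, 0.169]
eef_rot: [-3.142, 0.004, 3.105]
force: [-0.2, 0.5, 0.5]
grip_width: 0.0938
grip_force: 0.0
```

```bash
python3 - <<'E'
from h import *
t=optics.camera("top"); print(block(t,(293,168),55)); print(telemetry.get_obs()["force"])
v=cv2.resize(t["pixels"][90:270,170:436],None,fx=3,fy=3,interpolation=cv2.INTER_CUBIC)
cv2.imwrite("pics/f.png",cv2.convertScaleAbs(v,alpha=1.6)[:,:,::-1])
E
```

```text
((array([0.62608734, 0.01768414]), [91.53502655029297, 192.8887176513672], np.float32(1.5359659)), (np.float64(294.0722243565117), np.float64(166.32808298117556)), np.int32(2603))
[ 0.49794284 -0.11221871 -0.03653644]
```

View pics/f.png

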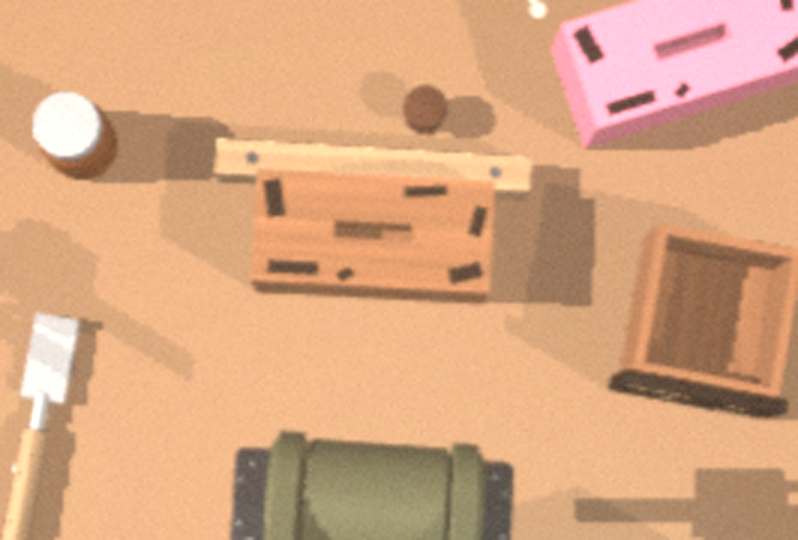

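The block lies flat along the fence, from crop (255,170) to (493,178) along its edge. It is centred at (0.626,0.018) with yaw 1.536, as intended, and every bystander is where it was. Handing in.

```bash
python3 -c "
from station import ctrl; print(ctrl.hand_in())"
```

```text
the job is handed in; nothing more can be done
None
```

The job is handed in, though no verdict came back: using pushes only, I walked the block round well clear of the fence and pushed it up until a long side lay flat and centred against the near side, with nothing else visibly moved in the final picture.

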